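# Dress the chocolate counter: each gift tin on its own display disc

## Task

Set out the gift tins for the counter display: put each of the four tins (round, square, long and heart-shaped) upright on the white marble disc whose dark inlay has its shape, centred on the inlay and turned to line up with it, the heart with its point at the inlay's point. Let go of them all and leave all four standing still in place.

Things in the scene. Friction and masses are not known exactly. Their poses are not given: they have to be found in the camera images.
- tin_round: Round gift tin, pale pink, 62 mm across, gold line round it below the lid; closed, rigid, 42 mm high, about 0.11 to 0.23 kg; starts standing on the counter, lid up. Origin: centre of its underside; z up; any turn about z looks the same.
- tin_square: Square gift tin, cream white, 58 x 58 mm, gold line round it below the lid; closed, rigid, 42 mm high, about 0.11 to 0.23 kg; starts standing on the counter, lid up. Origin: centre of its underside; x and y square to its sides; z up.
- tin_bar: Long narrow gift tin, dark green, 92 mm along x by 34 mm along y, gold line round it below the lid; closed, rigid, 42 mm high, about 0.11 to 0.23 kg; starts standing on the counter, lid up. Origin: centre of its underside; z up.
- tin_heart: Red heart-shaped gift tin, 42 mm high, 62 mm point to lobes, 68 mm wide, 0.11 to 0.23 kg, lid up. In plan a 40 mm square, a corner at the point, half discs of radius 20 mm on its two far sides; 60 mm wide at 45 degrees to x, flat side to far lobe. Origin: underside, below the point; x: from the point to the notch; square's centre at x = 28.3 mm, lobe disc centres at (42, +-14) mm; z up.
- stand_round: A white marble display disc fixed to the counter, 120 mm across, its flat top 18 mm above the counter, inlaid flush with a dark brown filled circle 68 mm across, the place of the round tin. Origin: centre of the disc's underside; z up.
- stand_square: A white marble display disc fixed to the counter, 120 mm across, its flat top 18 mm above the counter, inlaid flush with a dark brown filled square of 64 mm, the place of the square tin (any quarter turn). Origin: centre of the disc's underside; z up. x and y are square to the inlay's sides.
- stand_bar: A white marble display disc fixed to the counter, 120 mm across, its flat top 18 mm above the counter, inlaid flush with a dark brown filled oblong 98 mm along x by 40 mm along y, the place of the long tin (either way round). Origin: centre of the disc's underside; z up.
- stand_heart: White marble display disc fixed to the counter, 120 mm across, flat top 18 mm up, inlaid flush with a dark brown filled heart, 3 mm larger all round than the heart tin whose place it is. Origin: centre of the disc's underside; z up. x: from the inlay's point to its notch. The inlay's square is centred on the disc, so the tin in place has its point 28.3 mm from the disc's centre towards -x.

How it is judged (in metres and radians):
At the end, for the whole second after the job is handed in: Each tin stands still and upright (0.1 rad) on the top (4 mm) of the disc with its shape, centred within 12 mm (the heart: its point within 12 mm of the inlay's, along and across); square (any quarter turn), long (either way round) and heart tin turned within 0.22 rad of the inlay (horizontal distance between tin_round and stand_round below 0.012 m and z of tin_round in the frame of stand_round between 0.014 and 0.022 m and angle between each of tin_round, tin_square, tin_bar, tin_heart's own z axis and vertical below 0.1 rad and linear speed of each of tin_round, tin_square, tin_bar, tin_heart below 0.02 m/s and angular speed of each of tin_round, tin_square, tin_bar, tin_heart below 0.2 rad/s and horizontal distance between tin_square and stand_square below 0.012 m and (angle between the x axis of tin_square and the x axis of stand_square, either way round below 0.22 rad or angle between the x axis of tin_square and the y axis of stand_square, either way round below 0.22 rad) and z of tin_square in the frame of stand_square between 0.014 and 0.022 m and horizontal distance between tin_bar and stand_bar below 0.012 m and angle between the x axis of tin_bar and the x axis of stand_bar, either way round below 0.22 rad and z of tin_bar in the frame of stand_bar between 0.014 and 0.022 m and x of tin_heart in the frame of stand_heart between -0.0403 and -0.0163 m and y of tin_heart in the frame of stand_heart between -0.012 and 0.012 m and x of stand_heart in the frame of tin_heart above 0.01 m and angle between the x axis of tin_heart and the x axis of stand_heart, either way round below 0.22 rad and z of tin_heart in the frame of stand_heart between 0.014 and 0.022 m); the robot touches nothing.
It also fails if it takes over 104 s, if anything falls off the work surface, if the arm or the gripper's body presses on something with over 40 N, if the wrist force passes 120 N, or if a joint passes its speed limit or range.

## Robot

A 6-joint arm with a two-finger parallel gripper is mounted at the origin on the work surface. World frame = base frame: x ahead of the robot, y to its left, z up, the work surface at z = 0. Lengths are in m, angles in degrees, forces in N, time in s.
With the tool pointing down it reaches from about 0.225 to 0.875 m from the base axis. Payload 3.4 kg.
Tool frame: the origin (TCP) lies on the centre line of the jaws, within the pads' length; the fingertips stand 8 mm ahead of it and the grasp point (between the pads) lies 11 mm behind it; z points along the fingers, y is the line along which they close (so a half turn about z gives the same grasp; the last joint's range is limited). The gripper opens to 85 mm and grips with 20 to 120 N. Pads are 22 mm wide; open, the fingers measure 114 mm over their backs; the gripper's body (76 mm by 85 mm) begins 54 mm behind the grasp point. The pads swing forward as they close: fully open they stand 13 mm farther back than shut.
Start: joints at [-6.933, 15.808, 86.224, -0, 77.962, -6.933], TCP at [0.575, -0, 0.239] pointing down, gripper open.
Joint ranges: [-165.64, 165.64], [-43.16, 119.46], [12.63, 154.43], [-67.54, 247.53], [6.08, 155.33], [-154.97, 154.97]. Speed limits (degrees/s): [147.25, 147.25, 180, 180, 180, 180].

## Interface

Orientations are given as a 3x3 rotation matrix whose columns are the frame's x, y, z axes.
In Python, from station import robot gives the robot as it stands.
- The arm moves only by the tool drive_tool, never from a script. Its argument "targets" is a list of rows, each an object of numbers: "wx", "wy", "wz": the turn, a rotation vector about the tool's x, y, z in rad; "dx", "dy", "dz": the shift along the tool's x, y, z in mm; "jaw": the opening, from -1 (shut) to 1 (fully open). A call has 1 to 20 rows; each row is the pose to reach, as a shift and turn from the pose commanded when the call began, along the tool's axes at that moment; what a row does not reach only later rows make up. A row lasts 1/8 s, in which the tool goes at most 62.5 mm and 10.7 degrees, less where a joint would pass 70% of its speed; a pose out of reach is approached as far as the arm can. A call with a gripper value outside its range is refused whole. The fingers move at their own pace and stop on an object; "newtons" is the grip in N (left out, the last holds). Time passes only in rows, so rows that repeat a pose let the fingers close. It gives the time, the measured TCP pose, the force, the opening and the grip force at its end, in the units of the state.
- robot.observe(): the state, without advancing time (a new reading comes with each control period).
- robot.snapshot(name): name is "scene" or "side" or "wrist"; returns (picture, depth): 480x640x3 uint8, blue, green, red; 480x640 float32, m along the optical axis (not along the pixel's ray), 0 where there is no reading.
- robot.camera_model(name): a dict with "fx", "fy", "cx", "cy" (pixels), "rvec" (rotation vector, rad) and "tvec" (3), from world to camera coordinates, as OpenCV has them. Camera axes: x right, y down, z forward; pixel columns grow to the right and rows downward; lengths in m; the calibration is good to about 2 mm. A picture is of the moment at which its call begins: read the wrist's pose just before it. camera_model takes no time and is no camera call; for the wrist camera it gives the pose at the moment of the call.
- robot.sign_off(): hands the job in; it is judged then, once.
Trained networks look in the newest picture that a camera, given by its name, has taken for a name from the list of things; names that differ only in an ending like _2 or _b are one class to them, and where a whole thing is asked for, a point or a joint stands for the part that bears it (a point fixed in the world has none). Each returns a list of dicts, best first, with "p" (0 to 1); they miss things now and then, are a little off and sometimes report something else, mostly with a low value. They report only what shows in the picture. A call takes as long as a camera call.
- robot.search_frame(thing, camera): "xyz" ([x, y, z] in m, in world coordinates, good to about 4 mm: the middle of the surface that is visible of it).
- robot.place_of(thing, camera): "xyz" ([x, y, z] in m, in world coordinates, good to about 4 mm: a listed point, or the origin of a listed thing).
The state is a dict: "time_s": time; "joint_positions": joint angles; "qvel": joint speeds; "joint_torque": joint torques, N m; "tcp_pos": TCP position; "tcp_rot": TCP orientation; "contact_force": force on the tool from outside, world axes, zero at the start; "moment": the same for the moment, N m; "width": finger opening in m; "grasp_force": force on a finger pad.
Only numpy, scipy, OpenCV 4.12 (cv2) and the standard library are available. Lean on these libraries where they do the work, as an engineer would, in place of code of your own. Each camera call takes 0.05 s, during which the arm holds its last target. There are 200 camera calls.

## Working session

There is one attempt and no reset: what is moved stays moved. The work goes in short steps, Python scripts to look and compute and a tool call to move; the robot and the scene stay as the last step left them, time stands still between calls to the robot, and variables do not carry over. Pictures are saved under pics/ and viewed, at most 14 in all, crops included, and the job is handed in when it is done.

Besides the shell and the picture viewer there is one more tool, called in YAML: its name, and indented under it one key for each argument. drive_tool: Moves the arm, as the interface text tells. Its arguments: {"type":"object","properties":{"targets":{"type":"array"},"newtons":{"type":"number"}},"required":["targets"]}

```bash
mkdir -p pics; ls; cat > h.py <<'E'
import numpy as np, cv2
from station import robot
def cam(n):
    m=robot.camera_model(n); R=cv2.Rodrigues(np.array(m['rvec'],float))[0]; t=np.array(m['tvec'],float).ravel(); return m,R,t
def cloud(n):
    m,R,t=cam(n); im,d=robot.snapshot(n)
    v,u=np.mgrid[:480,:640]
    P=np.stack([(u-m['cx'])/m['fx']*d,(v-m['cy'])/m['fy']*d,d],-1)
    return im,d,(P-t)@R
E
python3 - <<'E'
from h import *
im,d,W=cloud('scene'); cv2.imwrite('pics/a.png',im); np.savez('a.npz',im=im,d=d,W=W)
im2,d2,W2=cloud('side'); cv2.imwrite('pics/b.png',im2); np.savez('b.npz',im=im2,d=d2,W=W2)
for c in ['scene','side']:
    m,R,t=cam(c); print(c,m['fx'],-R.T@t)
    for s in ['round','square','bar','heart']:
        for k in ['tin_','stand_']:
            print(k+s,[(np.round(r['xyz'],3).tolist(),round(r['p'],2)) for r in robot.place_of(k+s,c)[:2]])
print(robot.observe()['time_s'])
E
```

```text
pics
scene 437.81983925284743 [0.91036413 0.2988718  0.8357766 ]
tin_round [([0.637, -0.155, 0.005], 0.55), ([0.378, -0.277, 0.001], 0.28)]
stand_round [([0.546, 0.389, 0.001], 0.86)]
tin_square [([0.464, -0.088, -0.0], 0.69)]
stand_square [([0.534, -0.408, 0.001], 0.95), ([0.641, 0.13, -0.001], 0.29)]
tin_bar [([0.434, 0.112, 0.002], 0.97), ([0.378, -0.277, -0.001], 0.6)]
stand_bar [([0.644, 0.129, -0.0], 0.7), ([0.531, -0.407, 0.0], 0.16)]
tin_heart [([0.378, -0.277, -0.001], 0.82)]
stand_heart [([0.37, 0.272, -0.001], 0.96)]
side 599.7614015976087 [0.36500725 0.85522227 0.97519955]
tin_round [([0.639, -0.156, -0.001], 0.56)]
stand_round [([0.545, 0.388, 0.006], 0.86), ([0.526, -0.404, 0.0], 0.3)]
tin_square [([0.462, -0.087, -0.003], 0.62)]
stand_square [([0.527, -0.406, 0.001], 0.91)]
tin_bar [([0.441, 0.109, 0.003], 0.65)]
stand_bar [([0.645, 0.13, -0.004], 0.93)]
tin_heart [([0.374, -0.281, 0.003], 0.96)]
stand_heart [([0.368, 0.269, -0.001], 0.98)]
0.9
```

View pics/a.png

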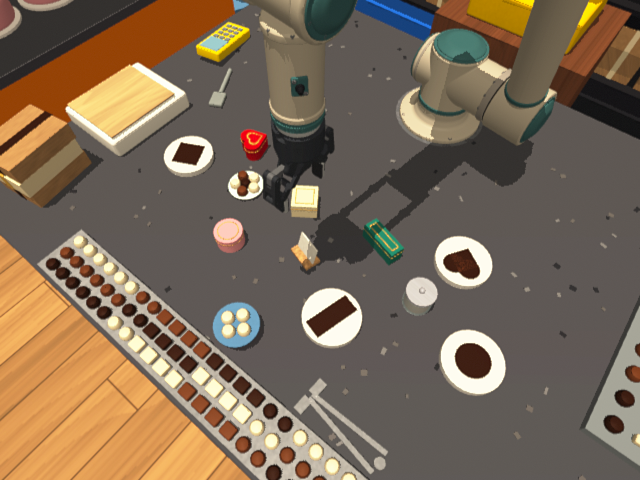

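View pics/b.png

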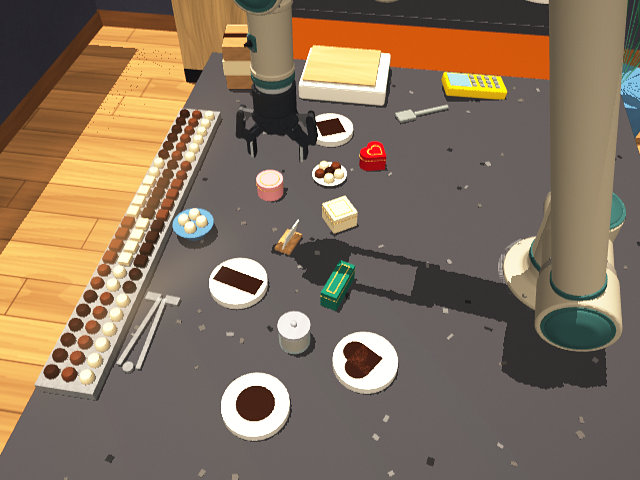

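```bash
cat > fit.py <<'E'
from h import *
from scipy.optimize import differential_evolution
G=np.stack(np.meshgrid(np.arange(-.08,.08,.001),np.arange(-.08,.08,.001)),-1)
def inside(s,P,g):
    x,y=P[...,0],P[...,1]
    if s=='round': return np.hypot(x,y)<.031+g
    if s=='square': return np.maximum(abs(x),abs(y))<.029+g
    if s=='bar': return (abs(x)<.046+g)&(abs(y)<.017+g)
    x=x+.0283   # origin at square centre
    a=(x+y)/2**.5;b=(x-y)/2**.5
    return ((a>-g)&(b>-g)&(a<.04+g)&(b<.04+g))|(np.hypot(x-.0424,y-.01414)<.02+g)|(np.hypot(x-.0424,y+.01414)<.02+g)
def rect(m,R,t,a,z,c):  # sample array a at world plane points
    X=np.concatenate([G+c,np.full(G.shape[:2]+(1,),z)],-1)@R.T+t
    return cv2.remap(a,(X[...,0]/X[...,2]*m['fx']+m['cx']).astype(np.float32),(X[...,1]/X[...,2]*m['fy']+m['cy']).astype(np.float32),cv2.INTER_NEAREST)
def fit(n,data,kind,s,c):
    m,R,t=cam(n) if len(data)==3 else data[3]
    im,d,W=data[:3]; c=np.array(c)
    if kind=='tin':
        z=.042+(.018 if len(data)>4 else 0); Z=rect(m,R,t,W[...,2].astype(np.float32),z,c); M=(abs(Z-z)<.005); g=0
    else:
        z=.018; I=rect(m,R,t,im,z,c); M=(I.max(-1)<110)&(np.hypot(*(np.moveaxis(G,-1,0)))<.057); g=.003
    M=M.astype(np.uint8); k,L,st,ce=cv2.connectedComponentsWithStats(M)
    i=1+np.argmin([np.hypot(*(ce[j]-80))-st[j,4]/20 for j in range(1,k)]); M=L==i
    def cost(p):
        ca,sa=np.cos(p[2]),np.sin(p[2]); D=G-p[:2]
        Q=np.stack([D[...,0]*ca+D[...,1]*sa,-D[...,0]*sa+D[...,1]*ca],-1); T=inside(s,Q,g)
        return 1-(T&M).sum()/(T|M).sum()
    hi={'round':.01,'square':np.pi/2,'bar':np.pi,'heart':2*np.pi}[s]
    r=differential_evolution(cost,[(-.04,.04),(-.04,.04),(0,hi)],seed=1,maxiter=60,popsize=12)
    return np.round([*(c+r.x[:2])*1000,np.degrees(r.x[2]),1-r.fun],2)
E
python3 - <<'E'
from fit import *
tin=dict(round=(.638,-.155),square=(.463,-.088),bar=(.437,.11),heart=(.376,-.279))
st=dict(round=(.545,.388),square=(.531,-.407),bar=(.644,.13),heart=(.369,.27))
for n,f in (('scene','a.npz'),('side','b.npz')):
    q=np.load(f); D=(q['im'],q['d'],q['W'])
    for s in tin:
        try: print(n,'tin',s,fit(n,D,'tin',s,tin[s]))
        except Exception as e: print(n,s,e)
        print(n,'stand',s,fit(n,D,'stand',s,st[s]))
W=np.load('b.npz')['W']
for nm,x,y in [('whitecan',.58,.245),('plate choc',.47,-.23),('stand thing',.58,.02),('side plate',.72,.0)]:
    k=(np.hypot(W[...,0]-x,W[...,1]-y)<.05)&(W[...,2]<.15)&(W[...,2]>.012); print(nm,W[k].max(0).round(3),W[k].min(0).round(3),W[k].mean(0).round(3))
E
```

```text
scene tin round [ 6.3752e+02 -1.5379e+02  5.0000e-01  9.3000e-01]
scene stand round [5.4499e+02 3.8895e+02 2.5000e-01 9.3000e-01]
scene tin square [464.31 -85.07  35.19   0.91]
scene stand square [ 528.89 -403.97   26.61    0.9 ]
scene tin bar [440.36 113.13  74.05   0.9 ]
scene stand bar [641.2  129.73 164.7    0.91]
scene tin heart [ 411.26 -302.16  101.23    0.82]
scene stand heart [379.12 279.71 242.6    0.83]
side tin round [ 6.3651e+02 -1.5385e+02  4.7000e-01  8.9000e-01]
side stand round [5.4653e+02 3.8800e+02 1.7000e-01 9.5000e-01]
side tin square [463.15 -83.97  36.65   0.87]
side stand square [ 530.94 -405.68   26.9     0.7 ]
side tin bar [439.6  113.42  74.07   0.9 ]
side stand bar [642.84 128.27 164.36   0.93]
side tin heart [ 401.12 -290.24  330.83    0.86]
side stand heart [369.38 270.81  11.89   0.93]
whitecan [0.535 0.255 0.059] [0.53  0.232 0.026] [0.533 0.246 0.053]
plate choc [ 0.519 -0.188  0.031] [ 0.466 -0.26   0.012] [ 0.495 -0.225  0.022]
stand thing [0.576 0.03  0.057] [ 0.547 -0.02   0.012] [0.558 0.007 0.035]
side plate [0.77  0.039 0.052] [ 0.73  -0.034  0.012] [0.749 0.005 0.036]
```

```bash
sed -i 's/maxiter=60,popsize=12/maxiter=150,popsize=40,tol=1e-6/; s/(-.04,.04),(-.04,.04)/(-.03,.03),(-.03,.03)/' fit.py
python3 - <<'E'
from fit import *
for n,f in (('scene','a.npz'),('side','b.npz')):
    q=np.load(f); D=(q['im'],q['d'],q['W'])
    print(n,fit(n,D,'tin','heart',(.395,-.285)),fit(n,D,'stand','heart',(.37,.27)))
q=np.load('a.npz');q2=np.load('b.npz')
m,R,t=cam('scene');A=rect(m,R,t,q['im'],.042,np.array((.395,-.285)))
m,R,t=cam('side');B=rect(m,R,t,q2['im'],.042,np.array((.395,-.285)))
C=rect(m,R,t,q2['im'],.018,np.array((.37,.27)))
cv2.imwrite('pics/c.png',cv2.resize(np.hstack([A,B,C]),None,fx=1.6,fy=1.6))
W=q2['W']
for nm,x,y in [('can',.53,.235),('plate choc',.48,-.2),('card',.56,.01)]:
    for zt in (.012,.03,.05):
        k=(np.hypot(W[...,0]-x,W[...,1]-y)<.06)&(W[...,2]<.15)&(W[...,2]>zt); 
        if k.any(): print(nm,zt,W[k].max(0).round(3),W[k].min(0).round(3))
E
```

```text
scene [ 401.07 -291.3   330.5     0.89] [379.01 279.76 243.49   0.83]
side [ 400.82 -289.17  329.03    0.87] [369.35 270.83  11.84   0.93]
can 0.012 [0.535 0.276 0.066] [0.474 0.213 0.012]
can 0.03 [0.535 0.276 0.066] [0.474 0.213 0.03 ]
can 0.05 [0.535 0.276 0.066] [0.474 0.213 0.05 ]
plate choc 0.012 [ 0.539 -0.188  0.032] [ 0.466 -0.258  0.012]
plate choc 0.03 [ 0.528 -0.212  0.032] [ 0.494 -0.24   0.031]
card 0.012 [0.576 0.03  0.057] [ 0.539 -0.026  0.012]
card 0.03 [0.566 0.029 0.057] [ 0.544 -0.026  0.03 ]
card 0.05 [0.562 0.029 0.057] [ 0.544 -0.026  0.05 ]
```

View pics/c.png

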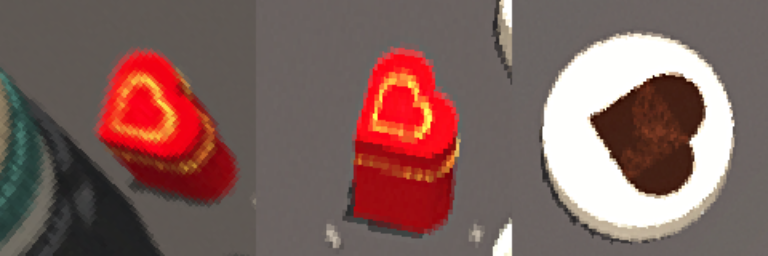

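```bash
sed -i 's/abs(Z-z)<.005/(Z>z-TOL)\&(Z<z+.006)/; s/^G=/TOL=.003\nTH=110\nG=/; s/max(-1)<110/max(-1)<TH/' fit.py
python3 - <<'E'
import fit; from fit import *
tin=dict(round=(.638,-.155),square=(.463,-.088),bar=(.437,.11),heart=(.395,-.285))
for n,f in (('scene','a.npz'),('side','b.npz')):
    q=np.load(f); D=(q['im'],q['d'],q['W']); W=q['W']
    for s in tin:
        c=tin[s]; k=(np.hypot(W[...,0]-c[0],W[...,1]-c[1])<.02)&(W[...,2]>.025)&(W[...,2]<.06)
        print(n,s,np.percentile(W[k][:,2],[50,80,95]).round(4))
        for TOL in (.005,.002): fit.TOL=TOL; print(TOL,fit.fit(n,D,'tin',s,c))
    fit.TH=75;print(fit.fit(n,D,'stand','heart',(.37,.27)),fit.fit(n,D,'stand','square',(.53,-.405)))
E
```

```text
scene round [0.0431 0.0442 0.0451]Traceback (most recent call last):
  File "<stdin>", line 8, in <module>
AttributeError: 'function' object has no attribute 'fit'
```

```bash

python3 - <<'E'
import fit as F; from h import *
tin=dict(round=(.638,-.155),square=(.463,-.088),bar=(.437,.11),heart=(.395,-.285))
for n,f in (('scene','a.npz'),('side','b.npz')):
    q=np.load(f); D=(q['im'],q['d'],q['W']); W=q['W']
    for s in tin:
        c=tin[s]; k=(np.hypot(W[...,0]-c[0],W[...,1]-c[1])<.02)&(W[...,2]>.025)&(W[...,2]<.06)
        print(n,s,np.percentile(W[k][:,2],[50,80,95]).round(4))
        for TOL in (.005,.002): F.TOL=TOL; print(TOL,F.fit(n,D,'tin',s,c))
    F.TH=75;print(F.fit(n,D,'stand','heart',(.37,.27)),F.fit(n,D,'stand','square',(.53,-.405)))
E
```

```text
scene round [0.0431 0.0442 0.0451]
0.005 [ 6.3748e+02 -1.5377e+02  4.9000e-01  9.3000e-01]
0.002 [ 6.3647e+02 -1.5478e+02  2.3000e-01  9.1000e-01]
scene square [0.043  0.044  0.0452]
0.005 [464.27 -85.14  35.43   0.91]
0.002 [463.51 -85.67  35.35   0.9 ]
scene bar [0.0425 0.0438 0.0448]
0.005 [440.16 112.85  74.07   0.91]
0.002 [439.49 112.64  73.     0.91]
scene heart [0.042  0.0434 0.0446]
0.005 [ 401.06 -291.3   330.52    0.9 ]
0.002 [ 409.84 -304.14  102.13    0.81]
[358.03 289.97 315.     0.49] [ 528.16 -403.07   26.61    0.84]
side round [0.0429 0.0446 0.0465]
0.005 [ 6.3648e+02 -1.5378e+02  4.7000e-01  9.0000e-01]
0.002 [ 6.368e+02 -1.550e+02  1.500e-01  8.200e-01]
side square [0.0431 0.0445 0.0459]
0.005 [463.27 -84.57  35.95   0.88]
0.002 [463.08 -85.32  36.36   0.87]
side bar [0.0427 0.0443 0.0459]
0.005 [439.87 114.35  74.03   0.91]
0.002 [439.85 113.22  74.1    0.87]
side heart [0.041  0.0436 0.0454]
0.005 [ 400.81 -289.16  329.      0.88]
0.002 [ 415.24 -293.89  198.63    0.78]
[3.6697e+02 2.8297e+02 2.2502e+02 2.3000e-01] [ 530.49 -405.76   26.9     0.68]
```

```bash
cat > rel.py <<'E'
import sys; from h import *
from scipy.spatial.transform import Rotation as Ro
o=robot.observe(); p=np.array(o['tcp_pos']); R=np.array(o['tcp_rot'])
print(round(o['time_s'],2),p.round(4),R.round(3).tolist(),np.array(o['joint_positions']).round(0),'w',round(o['width'],4),'g',round(o['grasp_force'],1),np.round(o['contact_force'],1))
for a in sys.argv[1:]:   # x,y,z mm, phi deg (tool y direction, mod 180)
    x,y,z,f=map(float,a.split(','))
    best=None
    for ff in (f,f+180):
        c,s=np.cos(np.radians(ff)),np.sin(np.radians(ff))
        Y=np.array([c,s,0]);Z=np.array([0,0,-1.]);T=np.stack([np.cross(Y,Z),Y,Z],1)
        w=Ro.from_matrix(R.T@T).as_rotvec(); print(a,'d',(R.T@(np.array([x,y,z])-1000*p)).round(1),'w',w.round(3))
E
python3 rel.py 463.5,-85.3,110,35.7 463.5,-85.3,110,125.7 463.5,-85.3,12,35.7
```

```text
0.9 [ 0.575  -0.      0.2393] [[-0.0, 1.0, 0.0], [1.0, 0.0, -0.0], [-0.0, 0.0, -1.0]] [-7. 16. 86. -0. 78. -7.] w 0.0852 g 0.0 [-1.1  0.2 -0.8]
463.5,-85.3,110,35.7 d [ -85.3 -111.5  129.3] w [ 0.     0.    -0.623]
463.5,-85.3,110,35.7 d [ -85.3 -111.5  129.3] w [ 0.    -0.     2.519]
463.5,-85.3,110,125.7 d [ -85.3 -111.5  129.3] w [ 0.     0.    -2.194]
463.5,-85.3,110,125.7 d [ -85.3 -111.5  129.3] w [ 0.    -0.     0.948]
463.5,-85.3,12,35.7 d [ -85.3 -111.5  227.3] w [ 0.     0.    -0.623]
463.5,-85.3,12,35.7 d [ -85.3 -111.5  227.3] w [ 0.    -0.     2.519]
```

drive_tool:
  targets:
    - {"dx":-85,"dy":-111,"dz":129,"wz":-0.623,"jaw":1}
    - {"dx":-85,"dy":-111,"dz":129,"wz":-0.623,"jaw":1}
    - {"dx":-85,"dy":-111,"dz":129,"wz":-0.623,"jaw":1}
    - {"dx":-85,"dy":-111,"dz":129,"wz":-0.623,"jaw":1}
    - {"dx":-85,"dy":-111,"dz":129,"wz":-0.623,"jaw":1}
    - {"dx":-85,"dy":-111,"dz":170,"wz":-0.623,"jaw":1}
    - {"dx":-85,"dy":-111,"dz":200,"wz":-0.623,"jaw":1}
    - {"dx":-85,"dy":-111,"dz":215,"wz":-0.623,"jaw":1}
    - {"dx":-85,"dy":-111,"dz":226,"wz":-0.623,"jaw":1}
    - {"dx":-85,"dy":-111,"dz":226,"wz":-0.623,"jaw":1}
  newtons: 40

```text
$.targets[0]: bad value
```

drive_tool:
  targets:
    - {"wx":0,"wy":0,"wz":-0.623,"dx":-85,"dy":-111,"dz":129,"jaw":1}
    - {"wx":0,"wy":0,"wz":-0.623,"dx":-85,"dy":-111,"dz":129,"jaw":1}
    - {"wx":0,"wy":0,"wz":-0.623,"dx":-85,"dy":-111,"dz":129,"jaw":1}
    - {"wx":0,"wy":0,"wz":-0.623,"dx":-85,"dy":-111,"dz":129,"jaw":1}
    - {"wx":0,"wy":0,"wz":-0.623,"dx":-85,"dy":-111,"dz":129,"jaw":1}
    - {"wx":0,"wy":0,"wz":-0.623,"dx":-85,"dy":-111,"dz":170,"jaw":1}
    - {"wx":0,"wy":0,"wz":-0.623,"dx":-85,"dy":-111,"dz":200,"jaw":1}
    - {"wx":0,"wy":0,"wz":-0.623,"dx":-85,"dy":-111,"dz":215,"jaw":1}
    - {"wx":0,"wy":0,"wz":-0.623,"dx":-85,"dy":-111,"dz":226,"jaw":1}
    - {"wx":0,"wy":0,"wz":-0.623,"dx":-85,"dy":-111,"dz":226,"jaw":1}
  newtons: 40

```text
time_s: 2.15
tcp_pos: [0.4646, -0.0849, 0.0132]
tcp_rot: [[-0.584, 0.812, 0.0], [0.812, 0.584, 0.0], [-0.0, 0.0, -1.0]]
contact_force: [0.5, 0.1, 0.2]
width: 0.0855
grasp_force: 0.0
```

drive_tool:
  targets:
    - {"wx":0,"wy":0,"wz":0,"dx":0,"dy":0,"dz":0,"jaw":-1}
    - {"wx":0,"wy":0,"wz":0,"dx":0,"dy":0,"dz":0,"jaw":-1}
    - {"wx":0,"wy":0,"wz":0,"dx":0,"dy":0,"dz":0,"jaw":-1}
    - {"wx":0,"wy":0,"wz":0,"dx":0,"dy":0,"dz":0,"jaw":-1}
    - {"wx":0,"wy":0,"wz":0,"dx":0,"dy":0,"dz":0,"jaw":-1}
    - {"wx":0,"wy":0,"wz":0,"dx":0,"dy":0,"dz":0,"jaw":-1}
    - {"wx":0,"wy":0,"wz":0,"dx":0,"dy":0,"dz":-20,"jaw":-1}
    - {"wx":0,"wy":0,"wz":0,"dx":0,"dy":0,"dz":-60,"jaw":-1}
    - {"wx":0,"wy":0,"wz":0,"dx":0,"dy":0,"dz":-110,"jaw":-1}
    - {"wx":0,"wy":0,"wz":0,"dx":0,"dy":0,"dz":-110,"jaw":-1}
  newtons: 50

```text
time_s: 3.4
tcp_pos: [0.4668, -0.0859, 0.1268]
tcp_rot: [[-0.583, 0.812, 0.009], [0.812, 0.583, -0.003], [-0.007, 0.005, -1.0]]
contact_force: [-0.0, -0.7, -2.2]
width: 0.0574
grasp_force: 54.3
```

```bash
python3 rel.py 529.5,-404.5,123,26.7 529.5,-404.5,33,26.7; python3 -c "
from h import *
cv2.imwrite('pics/d.png',robot.snapshot('wrist')[0])"
```

```text
3.4 [ 0.4668 -0.0859  0.1268] [[-0.583, 0.812, 0.009], [0.812, 0.583, -0.003], [-0.007, 0.005, -1.0]] [-19.  12. 108.   0.  59. -55.] w 0.0574 g 54.3 [-0.  -0.7 -2.2]
529.5,-404.5,123,26.7 d [-295.3 -135.     5.3] w [0.006 0.007 0.157]
529.5,-404.5,123,26.7 d [-295.3 -135.     5.3] w [-0.01   0.009 -2.985]
529.5,-404.5,33,26.7 d [-294.7 -135.5   95.3] w [0.006 0.007 0.157]
529.5,-404.5,33,26.7 d [-294.7 -135.5   95.3] w [-0.01   0.009 -2.985]
```

View pics/d.png

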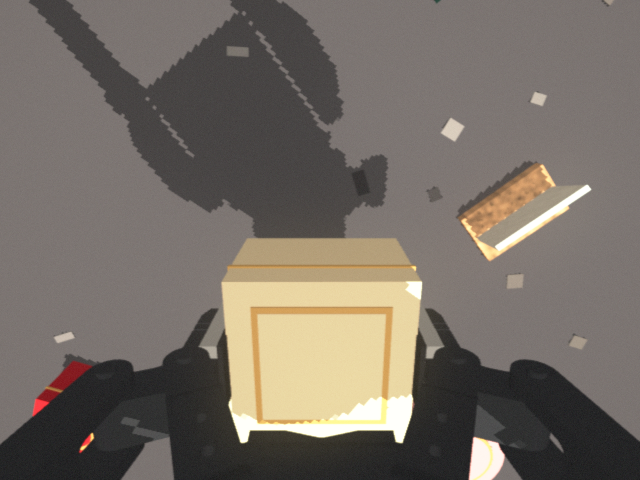

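```bash
cat > rel.py <<'E'
import sys; from h import *
# args: nominal commanded pose x,y,z,phi then targets
o=robot.observe(); p=np.array(o['tcp_pos'])*1000; R=np.array(o['tcp_rot'])
print(round(o['time_s'],2),p.round(1),'phi',np.degrees(np.arctan2(R[1,1],R[0,1])).round(1),'w',round(o['width'],4),'g',round(o['grasp_force'],1))
P=[np.array(list(map(float,a.split(',')))) for a in sys.argv[1:]]; n=P[0]; f=np.radians(n[3])
Y=np.array([np.cos(f),np.sin(f),0]);X=np.array([-np.sin(f),np.cos(f),0])*1
X=np.cross(Y,[0,0,-1])
for t in P[1:]:
    d=t[:3]-n[:3]; w=(t[3]-n[3]+90)%180-90
    print(t,'dx %.1f dy %.1f dz %.1f wz %.3f'%(X@d,Y@d,-d[2],-np.radians(w)), 'phi after',n[3]+w)
E
python3 rel.py 464,-85,123.3,35.7 529.5,-404.5,32,26.7
```

```text
3.45 [465.  -85.3 124.7] phi 35.7 w 0.0572 g 54.3
[ 529.5 -404.5   32.    26.7] dx -297.7 dy -133.2 dz 91.3 wz 0.157 phi after 26.700000000000003
```

drive_tool:
  targets:
    - {"wx":0,"wy":0,"wz":0.05,"dx":-50,"dy":-22,"dz":0,"jaw":-1}
    - {"wx":0,"wy":0,"wz":0.1,"dx":-100,"dy":-45,"dz":0,"jaw":-1}
    - {"wx":0,"wy":0,"wz":0.157,"dx":-150,"dy":-67,"dz":0,"jaw":-1}
    - {"wx":0,"wy":0,"wz":0.157,"dx":-200,"dy":-90,"dz":0,"jaw":-1}
    - {"wx":0,"wy":0,"wz":0.157,"dx":-250,"dy":-112,"dz":0,"jaw":-1}
    - {"wx":0,"wy":0,"wz":0.157,"dx":-285,"dy":-128,"dz":0,"jaw":-1}
    - {"wx":0,"wy":0,"wz":0.157,"dx":-298,"dy":-133,"dz":0,"jaw":-1}
    - {"wx":0,"wy":0,"wz":0.157,"dx":-298,"dy":-133,"dz":25,"jaw":-1}
    - {"wx":0,"wy":0,"wz":0.157,"dx":-298,"dy":-133,"dz":50,"jaw":-1}
    - {"wx":0,"wy":0,"wz":0.157,"dx":-298,"dy":-133,"dz":70,"jaw":-1}
    - {"wx":0,"wy":0,"wz":0.157,"dx":-298,"dy":-133,"dz":82,"jaw":-1}
    - {"wx":0,"wy":0,"wz":0.157,"dx":-298,"dy":-133,"dz":88,"jaw":-1}
    - {"wx":0,"wy":0,"wz":0.157,"dx":-298,"dy":-133,"dz":91,"jaw":-1}
    - {"wx":0,"wy":0,"wz":0.157,"dx":-298,"dy":-133,"dz":91,"jaw":-1}
    - {"wx":0,"wy":0,"wz":0.157,"dx":-298,"dy":-133,"dz":91,"jaw":-1}
    - {"wx":0,"wy":0,"wz":0.157,"dx":-298,"dy":-133,"dz":91,"jaw":-1}

```text
time_s: 5.45
tcp_pos: [0.5301, -0.4049, 0.0327]
tcp_rot: [[-0.449, 0.893, 0.001], [0.893, 0.449, -0.001], [-0.001, 0.0, -1.0]]
contact_force: [0.8, 0.3, -1.7]
width: 0.0573
grasp_force: 54.3
```

```bash
python3 rel.py 529.5,-404.5,32,26.7 404.6,-300.7,162,-75; python3 rel.py 529.5,-404.5,32,206.7 404.6,-300.7,162,105
```

```text
5.45 [ 530.1 -404.9   32.7] phi 26.7 w 0.0573 g 54.3
[ 404.6 -300.7  162.   -75. ] dx 148.9 dy -64.9 dz -130.0 wz -1.367 phi after 105.00000000000001
5.45 [ 530.1 -404.9   32.7] phi 26.7 w 0.0573 g 54.3
[ 404.6 -300.7  162.   105. ] dx -148.9 dy 64.9 dz -130.0 wz -1.367 phi after 285.0
```

drive_tool:
  targets:
    - {"wx":0,"wy":0,"wz":0,"dx":0,"dy":0,"dz":0,"jaw":1}
    - {"wx":0,"wy":0,"wz":0,"dx":0,"dy":0,"dz":0,"jaw":1}
    - {"wx":0,"wy":0,"wz":0,"dx":0,"dy":0,"dz":0,"jaw":1}
    - {"wx":0,"wy":0,"wz":0,"dx":0,"dy":0,"dz":0,"jaw":1}
    - {"wx":0,"wy":0,"wz":0,"dx":0,"dy":0,"dz":-20,"jaw":1}
    - {"wx":0,"wy":0,"wz":0,"dx":0,"dy":0,"dz":-60,"jaw":1}
    - {"wx":0,"wy":0,"wz":0,"dx":0,"dy":0,"dz":-110,"jaw":1}
    - {"wx":0,"wy":0,"wz":0.18,"dx":40,"dy":-20,"dz":-130,"jaw":1}
    - {"wx":0,"wy":0,"wz":0.36,"dx":80,"dy":-40,"dz":-130,"jaw":1}
    - {"wx":0,"wy":0,"wz":0.54,"dx":120,"dy":-55,"dz":-130,"jaw":1}
    - {"wx":0,"wy":0,"wz":0.72,"dx":149,"dy":-65,"dz":-130,"jaw":1}
    - {"wx":0,"wy":0,"wz":0.9,"dx":149,"dy":-65,"dz":-130,"jaw":1}
    - {"wx":0,"wy":0,"wz":1.08,"dx":149,"dy":-65,"dz":-130,"jaw":1}
    - {"wx":0,"wy":0,"wz":1.26,"dx":149,"dy":-65,"dz":-130,"jaw":1}
    - {"wx":0,"wy":0,"wz":1.44,"dx":149,"dy":-65,"dz":-130,"jaw":1}
    - {"wx":0,"wy":0,"wz":1.62,"dx":149,"dy":-65,"dz":-130,"jaw":1}
    - {"wx":0,"wy":0,"wz":1.775,"dx":149,"dy":-65,"dz":-130,"jaw":1}
    - {"wx":0,"wy":0,"wz":1.775,"dx":149,"dy":-65,"dz":-130,"jaw":1}
    - {"wx":0,"wy":0,"wz":1.775,"dx":149,"dy":-65,"dz":-130,"jaw":1}

```text
time_s: 7.82
tcp_pos: [0.4049, -0.3007, 0.1624]
tcp_rot: [[0.965, 0.261, 0.0], [0.261, -0.965, -0.0], [0.0, 0.0, -1.0]]
contact_force: [0.3, 0.7, 0.5]
width: 0.0851
grasp_force: 0.0
```

```bash
python3 rel.py 404.6,-300.7,162,-75; python3 - <<'E'
from fit import *
D=cloud('wrist'); im=D[0].copy()
m,R,t=cam('wrist'); r=fit('wrist',D,'tin','heart',(.402,-.291)); print(r)
c=r[:2]/1000; a=np.radians(r[2])
for l in (-.0283,.028):
    X=R@np.array([c[0]+l*np.cos(a),c[1]+l*np.sin(a),.042])+t; u=int(X[0]/X[2]*m['fx']+m['cx']),int(X[1]/X[2]*m['fy']+m['cy']); print(u); cv2.circle(im,u,5,(255,0,0),-1)
cv2.imwrite('pics/e.png',im)
D=cloud('scene'); Q=(*D,cam('scene'),1); print('sq',fit('scene',Q,'tin','square',(.5295,-.4045)))
D=cloud('side'); Q=(*D,cam('side'),1); print('sq',fit('side',Q,'tin','square',(.5295,-.4045)))
E
```

```text
7.83 [ 404.9 -300.7  162.4] phi -74.9 w 0.0851 g 0.0
[ 401.48 -295.53  330.59    0.99]
(281, 261)
(340, 203)
sq [ 530.53 -403.25   26.59    0.92]
sq [ 529.66 -402.55   26.66    0.84]
```

View pics/e.png

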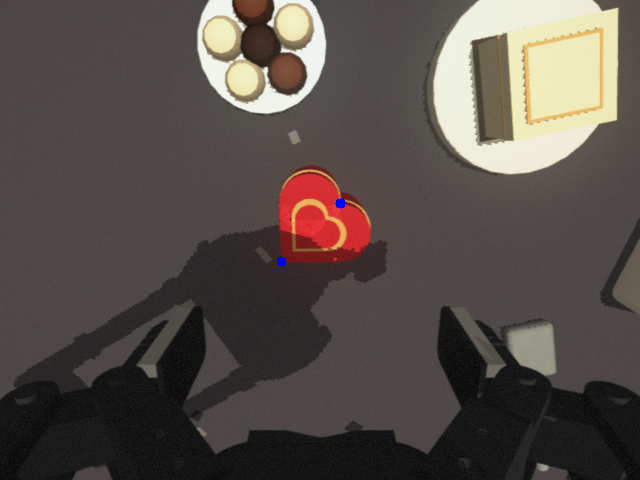

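drive_tool:
  targets:
    - {"wx":0,"wy":0,"wz":-0.01,"dx":-1.5,"dy":4,"dz":40,"jaw":1}
    - {"wx":0,"wy":0,"wz":-0.01,"dx":-1.5,"dy":4,"dz":85,"jaw":1}
    - {"wx":0,"wy":0,"wz":-0.01,"dx":-1.5,"dy":4,"dz":120,"jaw":1}
    - {"wx":0,"wy":0,"wz":-0.01,"dx":-1.5,"dy":4,"dz":138,"jaw":1}
    - {"wx":0,"wy":0,"wz":-0.01,"dx":-1.5,"dy":4,"dz":149,"jaw":1}
    - {"wx":0,"wy":0,"wz":-0.01,"dx":-1.5,"dy":4,"dz":149,"jaw":1}
    - {"wx":0,"wy":0,"wz":-0.01,"dx":-1.5,"dy":4,"dz":149,"jaw":-1}
    - {"wx":0,"wy":0,"wz":-0.01,"dx":-1.5,"dy":4,"dz":149,"jaw":-1}
    - {"wx":0,"wy":0,"wz":-0.01,"dx":-1.5,"dy":4,"dz":149,"jaw":-1}
    - {"wx":0,"wy":0,"wz":-0.01,"dx":-1.5,"dy":4,"dz":149,"jaw":-1}
    - {"wx":0,"wy":0,"wz":-0.01,"dx":-1.5,"dy":4,"dz":149,"jaw":-1}
    - {"wx":0,"wy":0,"wz":-0.01,"dx":-1.5,"dy":4,"dz":149,"jaw":-1}
    - {"wx":0,"wy":0,"wz":-0.01,"dx":-1.5,"dy":4,"dz":149,"jaw":-1}
    - {"wx":0,"wy":0,"wz":-0.01,"dx":-1.5,"dy":4,"dz":130,"jaw":-1}
    - {"wx":0,"wy":0,"wz":-0.01,"dx":-1.5,"dy":4,"dz":90,"jaw":-1}
    - {"wx":0,"wy":0,"wz":-0.01,"dx":-1.5,"dy":4,"dz":45,"jaw":-1}
    - {"wx":0,"wy":0,"wz":-0.01,"dx":-1.5,"dy":4,"dz":10,"jaw":-1}
    - {"wx":0,"wy":0,"wz":-0.01,"dx":-1.5,"dy":4,"dz":0,"jaw":-1}
    - {"wx":0,"wy":0,"wz":-0.01,"dx":-1.5,"dy":4,"dz":0,"jaw":-1}

```text
time_s: 10.35
tcp_pos: [0.4043, -0.3048, 0.1622]
tcp_rot: [[0.963, 0.268, 0.0], [0.268, -0.963, -0.0], [0.0, 0.0, -1.0]]
contact_force: [-0.7, -0.1, -2.0]
width: 0.0591
grasp_force: 54.3
```

```bash
python3 rel.py 404.2,-305.2,162,-74.4 377.8,265.3,142,-33.2; python3 - <<'E'
from fit import *
D=cloud('wrist'); cv2.imwrite('pics/f.png',D[0])
m,R,t=cam('wrist');k=.162-.0133
import fit
# held tin: lid at z=.042+k
Dd=(D[0],D[1],D[2]-np.array([0,0,k])); t2=t+R@np.array([0,0,k])
print(fit.fit('wrist',(*Dd,(m,R,t2)),'tin','heart',(.401,-.296)))
E
```

```text
10.35 [ 404.3 -304.8  162.2] phi -74.4 w 0.0591 g 54.3
[377.8 265.3 142.  -33.2] dx 128.0 dy -556.6 dz 20.0 wz -0.719 phi after -33.20000000000002
[ 416.81 -296.6   197.94    0.84]
```

View pics/f.png

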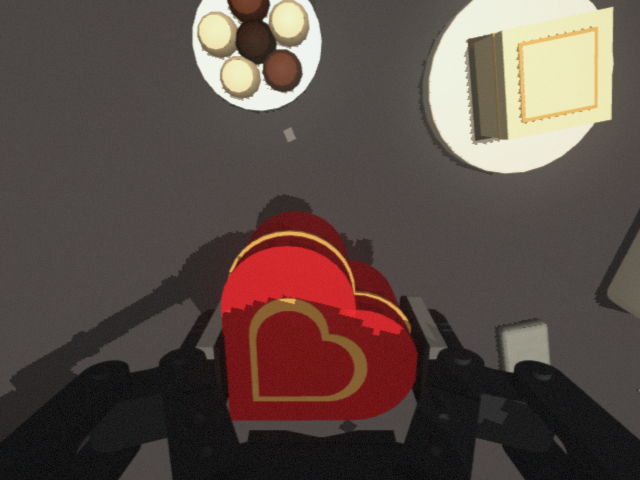

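drive_tool:
  targets:
    - {"wx":0,"wy":0,"wz":0,"dx":6,"dy":-25,"dz":0,"jaw":-1}
    - {"wx":0,"wy":0,"wz":-0.08,"dx":17,"dy":-75,"dz":0,"jaw":-1}
    - {"wx":0,"wy":0,"wz":-0.16,"dx":29,"dy":-125,"dz":0,"jaw":-1}
    - {"wx":0,"wy":0,"wz":-0.24,"dx":40,"dy":-175,"dz":0,"jaw":-1}
    - {"wx":0,"wy":0,"wz":-0.32,"dx":52,"dy":-225,"dz":0,"jaw":-1}
    - {"wx":0,"wy":0,"wz":-0.4,"dx":63,"dy":-275,"dz":0,"jaw":-1}
    - {"wx":0,"wy":0,"wz":-0.48,"dx":75,"dy":-325,"dz":0,"jaw":-1}
    - {"wx":0,"wy":0,"wz":-0.56,"dx":86,"dy":-375,"dz":0,"jaw":-1}
    - {"wx":0,"wy":0,"wz":-0.64,"dx":98,"dy":-425,"dz":0,"jaw":-1}
    - {"wx":0,"wy":0,"wz":-0.719,"dx":109,"dy":-475,"dz":0,"jaw":-1}
    - {"wx":0,"wy":0,"wz":-0.719,"dx":120,"dy":-520,"dz":0,"jaw":-1}
    - {"wx":0,"wy":0,"wz":-0.719,"dx":126,"dy":-547,"dz":0,"jaw":-1}
    - {"wx":0,"wy":0,"wz":-0.719,"dx":128,"dy":-556.5,"dz":0,"jaw":-1}
    - {"wx":0,"wy":0,"wz":-0.719,"dx":128,"dy":-556.5,"dz":0,"jaw":-1}
    - {"wx":0,"wy":0,"wz":-0.719,"dx":128,"dy":-556.5,"dz":40,"jaw":-1}
    - {"wx":0,"wy":0,"wz":-0.719,"dx":128,"dy":-556.5,"dz":80,"jaw":-1}
    - {"wx":0,"wy":0,"wz":-0.719,"dx":128,"dy":-556.5,"dz":105,"jaw":-1}
    - {"wx":0,"wy":0,"wz":-0.719,"dx":128,"dy":-556.5,"dz":120,"jaw":-1}
    - {"wx":0,"wy":0,"wz":-0.719,"dx":128,"dy":-556.5,"dz":127,"jaw":-1}
    - {"wx":0,"wy":0,"wz":-0.719,"dx":128,"dy":-556.5,"dz":127,"jaw":-1}

```text
time_s: 12.9
tcp_pos: [0.3783, 0.2647, 0.0352]
tcp_rot: [[0.549, 0.836, -0.001], [0.836, -0.549, -0.001], [-0.001, -0.0, -1.0]]
contact_force: [0.2, 0.6, -0.6]
width: 0.0591
grasp_force: 54.2
```

```bash
python3 rel.py 377.8,265.3,35,-33.2 440,113,165,-16;  python3 rel.py 440,113,165,-16 642,129,165,-105.5;python3 rel.py 440,113,165,-16 642,129,165,74.5
```

```text
12.9 [378.3 264.7  35.2] phi -33.3 w 0.0591 g 54.2
[440. 113. 165. -16.] dx -93.4 dy 135.4 dz -130.0 wz -0.300 phi after -16.0
12.9 [378.3 264.7  35.2] phi -33.3 w 0.0591 g 54.2
[ 642.   129.   165.  -105.5] dx 71.1 dy 189.8 dz -0.0 wz 1.562 phi after -105.5
12.9 [378.3 264.7  35.2] phi -33.3 w 0.0591 g 54.2
[642.  129.  165.   74.5] dx 71.1 dy 189.8 dz -0.0 wz 1.562 phi after -105.5
```

drive_tool:
  targets:
    - {"wx":0,"wy":0,"wz":0,"dx":0,"dy":0,"dz":3,"jaw":-1}
    - {"wx":0,"wy":0,"wz":0,"dx":0,"dy":0,"dz":3,"jaw":-1}
    - {"wx":0,"wy":0,"wz":0,"dx":0,"dy":0,"dz":3,"jaw":-1}
    - {"wx":0,"wy":0,"wz":0,"dx":0,"dy":0,"dz":3,"jaw":1}
    - {"wx":0,"wy":0,"wz":0,"dx":0,"dy":0,"dz":3,"jaw":1}
    - {"wx":0,"wy":0,"wz":0,"dx":0,"dy":0,"dz":3,"jaw":1}
    - {"wx":0,"wy":0,"wz":0,"dx":0,"dy":0,"dz":3,"jaw":1}
    - {"wx":0,"wy":0,"wz":0,"dx":0,"dy":0,"dz":-20,"jaw":1}
    - {"wx":0,"wy":0,"wz":0,"dx":0,"dy":0,"dz":-65,"jaw":1}
    - {"wx":0,"wy":0,"wz":0,"dx":0,"dy":0,"dz":-110,"jaw":1}
    - {"wx":0,"wy":0,"wz":-0.15,"dx":-30,"dy":42,"dz":-130,"jaw":1}
    - {"wx":0,"wy":0,"wz":-0.3,"dx":-60,"dy":88,"dz":-130,"jaw":1}
    - {"wx":0,"wy":0,"wz":-0.3,"dx":-85,"dy":123,"dz":-130,"jaw":1}
    - {"wx":0,"wy":0,"wz":-0.3,"dx":-93.5,"dy":135.5,"dz":-130,"jaw":1}
    - {"wx":0,"wy":0,"wz":-0.3,"dx":-93.5,"dy":135.5,"dz":-130,"jaw":1}
    - {"wx":0,"wy":0,"wz":-0.3,"dx":-93.5,"dy":135.5,"dz":-130,"jaw":1}

```text
time_s: 14.9
tcp_pos: [0.4398, 0.114, 0.1651]
tcp_rot: [[0.276, 0.961, -0.001], [0.961, -0.276, 0.001], [0.0, -0.001, -1.0]]
contact_force: [-0.0, 0.6, 0.0]
width: 0.0854
grasp_force: 0.0
```

```bash
python3 rel.py 440,113,165,-16; python3 - <<'E'
from fit import *
D=cloud('wrist'); print('bar',fit('wrist',D,'tin','bar',(.44,.113))); cv2.imwrite('pics/g1.png',D[0])
for n in ('scene','side'):
    D=cloud(n); Q=(*D,cam(n),1); print(n,'heart',fit(n,Q,'tin','heart',(.369,.271)))
cv2.imwrite('pics/g.png',D[0])
E
```

```text
14.9 [439.8 114.  165.1] phi -16.0 w 0.0854 g 0.0
bar [440.17 110.54  73.73   0.98]
scene heart [369.97 271.4   11.3    0.94]
side heart [370.19 271.88  11.4    0.94]
```

View pics/g.png

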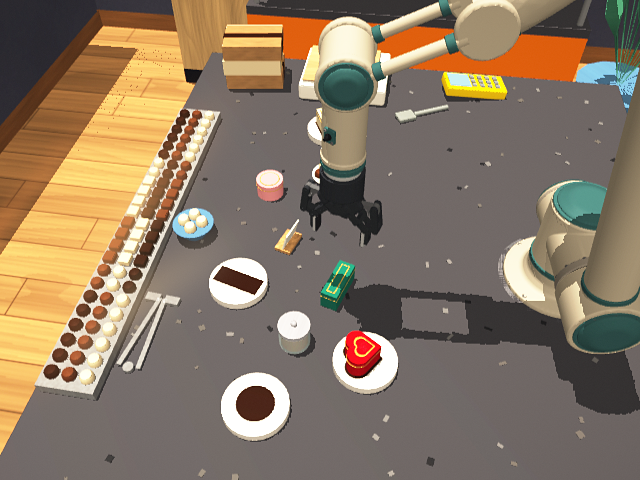

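drive_tool:
  targets:
    - {"wx":0,"wy":0,"wz":0,"dx":-2.5,"dy":1,"dz":40,"jaw":1}
    - {"wx":0,"wy":0,"wz":0,"dx":-2.5,"dy":1,"dz":85,"jaw":1}
    - {"wx":0,"wy":0,"wz":0,"dx":-2.5,"dy":1,"dz":120,"jaw":1}
    - {"wx":0,"wy":0,"wz":0,"dx":-2.5,"dy":1,"dz":140,"jaw":1}
    - {"wx":0,"wy":0,"wz":0,"dx":-2.5,"dy":1,"dz":150,"jaw":1}
    - {"wx":0,"wy":0,"wz":0,"dx":-2.5,"dy":1,"dz":150,"jaw":1}
    - {"wx":0,"wy":0,"wz":0,"dx":-2.5,"dy":1,"dz":150,"jaw":-1}
    - {"wx":0,"wy":0,"wz":0,"dx":-2.5,"dy":1,"dz":150,"jaw":-1}
    - {"wx":0,"wy":0,"wz":0,"dx":-2.5,"dy":1,"dz":150,"jaw":-1}
    - {"wx":0,"wy":0,"wz":0,"dx":-2.5,"dy":1,"dz":150,"jaw":-1}
    - {"wx":0,"wy":0,"wz":0,"dx":-2.5,"dy":1,"dz":150,"jaw":-1}
    - {"wx":0,"wy":0,"wz":0,"dx":-2.5,"dy":1,"dz":150,"jaw":-1}
    - {"wx":0,"wy":0,"wz":0,"dx":-2.5,"dy":1,"dz":150,"jaw":-1}
    - {"wx":0,"wy":0,"wz":0,"dx":-2.5,"dy":1,"dz":150,"jaw":-1}
    - {"wx":0,"wy":0,"wz":0,"dx":-2.5,"dy":1,"dz":130,"jaw":-1}
    - {"wx":0,"wy":0,"wz":0,"dx":-2.5,"dy":1,"dz":90,"jaw":-1}
    - {"wx":0,"wy":0,"wz":0,"dx":-2.5,"dy":1,"dz":45,"jaw":-1}
    - {"wx":0,"wy":0,"wz":0,"dx":-2.5,"dy":1,"dz":10,"jaw":-1}
    - {"wx":0,"wy":0,"wz":0,"dx":-2.5,"dy":1,"dz":0,"jaw":-1}
    - {"wx":0,"wy":0,"wz":0,"dx":-2.5,"dy":1,"dz":0,"jaw":-1}

```text
time_s: 17.55
tcp_pos: [0.4404, 0.1103, 0.1649]
tcp_rot: [[0.276, 0.961, -0.0], [0.961, -0.276, -0.0], [-0.0, -0.0, -1.0]]
contact_force: [0.2, 0.0, -2.3]
width: 0.0335
grasp_force: 50.3
```

```bash
python3 rel.py 440.2,110.5,165,-16 642,129,165,-105.3;
```

```text
17.55 [440.4 110.3 164.9] phi -16.0 w 0.0335 g 50.3
[ 642.   129.   165.  -105.3] dx 73.4 dy 188.9 dz -0.0 wz 1.559 phi after -105.3
```

drive_tool:
  targets:
    - {"wx":0,"wy":0,"wz":-0.15,"dx":10,"dy":26,"dz":0,"jaw":-1}
    - {"wx":0,"wy":0,"wz":-0.32,"dx":20,"dy":52,"dz":0,"jaw":-1}
    - {"wx":0,"wy":0,"wz":-0.5,"dx":30,"dy":78,"dz":0,"jaw":-1}
    - {"wx":0,"wy":0,"wz":-0.68,"dx":40,"dy":104,"dz":0,"jaw":-1}
    - {"wx":0,"wy":0,"wz":-0.86,"dx":50,"dy":130,"dz":0,"jaw":-1}
    - {"wx":0,"wy":0,"wz":-1.04,"dx":60,"dy":154,"dz":0,"jaw":-1}
    - {"wx":0,"wy":0,"wz":-1.22,"dx":68,"dy":175,"dz":0,"jaw":-1}
    - {"wx":0,"wy":0,"wz":-1.4,"dx":73.5,"dy":189,"dz":0,"jaw":-1}
    - {"wx":0,"wy":0,"wz":-1.58,"dx":73.5,"dy":189,"dz":0,"jaw":-1}
    - {"wx":0,"wy":0,"wz":-1.58,"dx":73.5,"dy":189,"dz":10,"jaw":-1}
    - {"wx":0,"wy":0,"wz":-1.58,"dx":73.5,"dy":189,"dz":50,"jaw":-1}
    - {"wx":0,"wy":0,"wz":-1.58,"dx":73.5,"dy":189,"dz":90,"jaw":-1}
    - {"wx":0,"wy":0,"wz":-1.58,"dx":73.5,"dy":189,"dz":115,"jaw":-1}
    - {"wx":0,"wy":0,"wz":-1.58,"dx":73.5,"dy":189,"dz":126,"jaw":-1}
    - {"wx":0,"wy":0,"wz":-1.58,"dx":73.5,"dy":189,"dz":131,"jaw":-1}
    - {"wx":0,"wy":0,"wz":-1.58,"dx":73.5,"dy":189,"dz":131,"jaw":-1}
    - {"wx":0,"wy":0,"wz":-1.58,"dx":73.5,"dy":189,"dz":131,"jaw":-1}

```text
time_s: 19.68
tcp_pos: [0.6435, 0.1288, 0.035]
tcp_rot: [[-0.963, 0.268, 0.002], [0.268, 0.963, 0.0], [-0.002, 0.001, -1.0]]
contact_force: [-0.3, -0.0, -1.6]
width: 0.0337
grasp_force: 50.2
```

```bash
python3 rel.py 642,129,34,74.5 636.8,-154.5,165,74.5;
```

```text
19.68 [643.5 128.8  35. ] phi 74.5 w 0.0337 g 50.2
[ 636.8 -154.5  165.    74.5] dx -70.8 dy -274.6 dz -131.0 wz -0.000 phi after 74.5
```

Lower 1 mm more, release, go above the round tin.

drive_tool:
  targets:
    - {"wx":0,"wy":0,"wz":0,"dx":0,"dy":0,"dz":1,"jaw":-1}
    - {"wx":0,"wy":0,"wz":0,"dx":0,"dy":0,"dz":1,"jaw":-1}
    - {"wx":0,"wy":0,"wz":0,"dx":0,"dy":0,"dz":1,"jaw":1}
    - {"wx":0,"wy":0,"wz":0,"dx":0,"dy":0,"dz":1,"jaw":1}
    - {"wx":0,"wy":0,"wz":0,"dx":0,"dy":0,"dz":1,"jaw":1}
    - {"wx":0,"wy":0,"wz":0,"dx":0,"dy":0,"dz":1,"jaw":1}
    - {"wx":0,"wy":0,"wz":0,"dx":0,"dy":0,"dz":-20,"jaw":1}
    - {"wx":0,"wy":0,"wz":0,"dx":0,"dy":0,"dz":-65,"jaw":1}
    - {"wx":0,"wy":0,"wz":0,"dx":0,"dy":0,"dz":-110,"jaw":1}
    - {"wx":0,"wy":0,"wz":0,"dx":-12,"dy":-45,"dz":-131,"jaw":1}
    - {"wx":0,"wy":0,"wz":0,"dx":-25,"dy":-95,"dz":-131,"jaw":1}
    - {"wx":0,"wy":0,"wz":0,"dx":-38,"dy":-145,"dz":-131,"jaw":1}
    - {"wx":0,"wy":0,"wz":0,"dx":-51,"dy":-195,"dz":-131,"jaw":1}
    - {"wx":0,"wy":0,"wz":0,"dx":-63,"dy":-240,"dz":-131,"jaw":1}
    - {"wx":0,"wy":0,"wz":0,"dx":-69,"dy":-265,"dz":-131,"jaw":1}
    - {"wx":0,"wy":0,"wz":0,"dx":-71,"dy":-274.5,"dz":-131,"jaw":1}
    - {"wx":0,"wy":0,"wz":0,"dx":-71,"dy":-274.5,"dz":-131,"jaw":1}
    - {"wx":0,"wy":0,"wz":0,"dx":-71,"dy":-274.5,"dz":-131,"jaw":1}

```text
time_s: 21.92
tcp_pos: [0.6377, -0.1534, 0.1653]
tcp_rot: [[-0.964, 0.266, -0.0], [0.266, 0.964, 0.001], [0.0, 0.001, -1.0]]
contact_force: [-0.2, 0.1, -0.6]
width: 0.085
grasp_force: 0.0
```

```bash
python3 rel.py 636.8,-154.5,165,74.5; python3 - <<'E'
from fit import *
D=cloud('wrist'); print('round',fit('wrist',D,'tin','round',(.637,-.155)))
for n in ('scene','side'):
    D=cloud(n); Q=(*D,cam(n),1); print(n,'bar',fit(n,Q,'tin','bar',(.642,.129)))
E
```

```text
21.93 [ 637.7 -153.4  165.3] phi 74.5 w 0.085 g 0.0
round [ 6.3696e+02 -1.5760e+02  2.0000e-02  9.9000e-01]
scene bar [642.07 130.22 164.57   0.95]
side bar [642.66 130.74 164.01   0.9 ]
```

drive_tool:
  targets:
    - {"wx":0,"wy":0,"wz":0,"dx":-1,"dy":-3,"dz":40,"jaw":1}
    - {"wx":0,"wy":0,"wz":0,"dx":-1,"dy":-3,"dz":85,"jaw":1}
    - {"wx":0,"wy":0,"wz":0,"dx":-1,"dy":-3,"dz":120,"jaw":1}
    - {"wx":0,"wy":0,"wz":0,"dx":-1,"dy":-3,"dz":140,"jaw":1}
    - {"wx":0,"wy":0,"wz":0,"dx":-1,"dy":-3,"dz":151,"jaw":1}
    - {"wx":0,"wy":0,"wz":0,"dx":-1,"dy":-3,"dz":151,"jaw":1}
    - {"wx":0,"wy":0,"wz":0,"dx":-1,"dy":-3,"dz":151,"jaw":-1}
    - {"wx":0,"wy":0,"wz":0,"dx":-1,"dy":-3,"dz":151,"jaw":-1}
    - {"wx":0,"wy":0,"wz":0,"dx":-1,"dy":-3,"dz":151,"jaw":-1}
    - {"wx":0,"wy":0,"wz":0,"dx":-1,"dy":-3,"dz":151,"jaw":-1}
    - {"wx":0,"wy":0,"wz":0,"dx":-1,"dy":-3,"dz":151,"jaw":-1}
    - {"wx":0,"wy":0,"wz":0,"dx":-1,"dy":-3,"dz":151,"jaw":-1}
    - {"wx":0,"wy":0,"wz":0,"dx":-1,"dy":-3,"dz":151,"jaw":-1}
    - {"wx":0,"wy":0,"wz":0,"dx":-1,"dy":-3,"dz":130,"jaw":-1}
    - {"wx":0,"wy":0,"wz":0,"dx":-1,"dy":-3,"dz":90,"jaw":-1}
    - {"wx":0,"wy":0,"wz":0,"dx":-1,"dy":-3,"dz":45,"jaw":-1}
    - {"wx":0,"wy":0,"wz":0,"dx":-1,"dy":-3,"dz":10,"jaw":-1}
    - {"wx":0,"wy":0,"wz":0,"dx":-1,"dy":-3,"dz":0,"jaw":-1}
    - {"wx":0,"wy":0,"wz":0,"dx":-1,"dy":-3,"dz":0,"jaw":-1}

```text
time_s: 24.45
tcp_pos: [0.6375, -0.1578, 0.1649]
tcp_rot: [[-0.964, 0.268, -0.0], [0.268, 0.964, 0.0], [0.0, 0.0, -1.0]]
contact_force: [-0.1, 1.4, -2.4]
width: 0.0609
grasp_force: 54.6
```

```bash
python3 rel.py 637,-157.5,165,74.5 545.7,388.5,33,74.5
```

```text
24.45 [ 637.5 -157.8  164.9] phi 74.5 w 0.0609 g 54.6
[545.7 388.5  33.   74.5] dx 233.9 dy 501.7 dz 132.0 wz -0.000 phi after 74.5
```

drive_tool:
  targets:
    - {"wx":0,"wy":0,"wz":0,"dx":11,"dy":23,"dz":0,"jaw":-1}
    - {"wx":0,"wy":0,"wz":0,"dx":32,"dy":68,"dz":0,"jaw":-1}
    - {"wx":0,"wy":0,"wz":0,"dx":54,"dy":116,"dz":0,"jaw":-1}
    - {"wx":0,"wy":0,"wz":0,"dx":76,"dy":163,"dz":0,"jaw":-1}
    - {"wx":0,"wy":0,"wz":0,"dx":98,"dy":210,"dz":0,"jaw":-1}
    - {"wx":0,"wy":0,"wz":0,"dx":120,"dy":257,"dz":0,"jaw":-1}
    - {"wx":0,"wy":0,"wz":0,"dx":142,"dy":304,"dz":0,"jaw":-1}
    - {"wx":0,"wy":0,"wz":0,"dx":164,"dy":352,"dz":0,"jaw":-1}
    - {"wx":0,"wy":0,"wz":0,"dx":186,"dy":399,"dz":0,"jaw":-1}
    - {"wx":0,"wy":0,"wz":0,"dx":208,"dy":446,"dz":0,"jaw":-1}
    - {"wx":0,"wy":0,"wz":0,"dx":226,"dy":485,"dz":0,"jaw":-1}
    - {"wx":0,"wy":0,"wz":0,"dx":234,"dy":501.5,"dz":0,"jaw":-1}
    - {"wx":0,"wy":0,"wz":0,"dx":234,"dy":501.5,"dz":10,"jaw":-1}
    - {"wx":0,"wy":0,"wz":0,"dx":234,"dy":501.5,"dz":50,"jaw":-1}
    - {"wx":0,"wy":0,"wz":0,"dx":234,"dy":501.5,"dz":90,"jaw":-1}
    - {"wx":0,"wy":0,"wz":0,"dx":234,"dy":501.5,"dz":115,"jaw":-1}
    - {"wx":0,"wy":0,"wz":0,"dx":234,"dy":501.5,"dz":126,"jaw":-1}
    - {"wx":0,"wy":0,"wz":0,"dx":234,"dy":501.5,"dz":131,"jaw":-1}
    - {"wx":0,"wy":0,"wz":0,"dx":234,"dy":501.5,"dz":132,"jaw":-1}
    - {"wx":0,"wy":0,"wz":0,"dx":234,"dy":501.5,"dz":132,"jaw":-1}

```text
time_s: 26.95
tcp_pos: [0.5473, 0.3881, 0.0343]
tcp_rot: [[-0.964, 0.268, 0.002], [0.268, 0.964, 0.001], [-0.002, 0.001, -1.0]]
contact_force: [0.1, -0.2, -1.7]
width: 0.0605
grasp_force: 54.6
```

drive_tool:
  targets:
    - {"wx":0,"wy":0,"wz":0,"dx":0,"dy":0,"dz":0,"jaw":-1}
    - {"wx":0,"wy":0,"wz":0,"dx":0,"dy":0,"dz":0,"jaw":1}
    - {"wx":0,"wy":0,"wz":0,"dx":0,"dy":0,"dz":0,"jaw":1}
    - {"wx":0,"wy":0,"wz":0,"dx":0,"dy":0,"dz":0,"jaw":1}
    - {"wx":0,"wy":0,"wz":0,"dx":0,"dy":0,"dz":0,"jaw":1}
    - {"wx":0,"wy":0,"wz":0,"dx":0,"dy":0,"dz":-20,"jaw":1}
    - {"wx":0,"wy":0,"wz":0,"dx":0,"dy":0,"dz":-65,"jaw":1}
    - {"wx":0,"wy":0,"wz":0,"dx":0,"dy":0,"dz":-110,"jaw":1}
    - {"wx":0,"wy":0,"wz":0,"dx":0,"dy":0,"dz":-160,"jaw":1}
    - {"wx":0,"wy":0,"wz":0,"dx":0,"dy":0,"dz":-190,"jaw":1}
    - {"wx":0,"wy":0,"wz":0,"dx":0,"dy":-50,"dz":-200,"jaw":1}
    - {"wx":0,"wy":0,"wz":0,"dx":0,"dy":-100,"dz":-200,"jaw":1}
    - {"wx":0,"wy":0,"wz":0,"dx":0,"dy":-150,"dz":-200,"jaw":1}
    - {"wx":0,"wy":0,"wz":0,"dx":0,"dy":-180,"dz":-200,"jaw":1}
    - {"wx":0,"wy":0,"wz":0,"dx":0,"dy":-180,"dz":-200,"jaw":1}
    - {"wx":0,"wy":0,"wz":0,"dx":0,"dy":-180,"dz":-200,"jaw":1}

```text
time_s: 28.95
tcp_pos: [0.4988, 0.2151, 0.2335]
tcp_rot: [[-0.963, 0.268, 0.001], [0.268, 0.963, 0.001], [-0.001, 0.001, -1.0]]
contact_force: [-0.4, 1.0, -0.5]
width: 0.0853
grasp_force: 0.0
```

```bash
python3 - <<'E'
from fit import *
for n in ('scene','side'):
    D=cloud(n); Q=(*D,cam(n),1); cv2.imwrite('pics/z%s.png'%n,D[0])
    for s,c in dict(round=(.5457,.3885),bar=(.642,.129),square=(.5295,-.4045),heart=(.3694,.2708)).items(): print(n,s,fit(n,Q,'tin',s,c))
E
```

```text
scene round [5.4438e+02 3.8943e+02 2.0000e-01 9.6000e-01]
scene bar [642.48 130.34 164.03   0.95]
scene square [ 530.6  -403.08   26.58    0.92]
scene heart [373.32 278.61   8.84   0.62]
side round [5.4497e+02 3.9012e+02 4.5000e-01 9.5000e-01]
side bar [642.36 130.54 164.48   0.9 ]
side square [ 529.03 -401.88   21.74    0.84]
side heart [370.18 272.35  12.66   0.93]
```

View pics/zside.png

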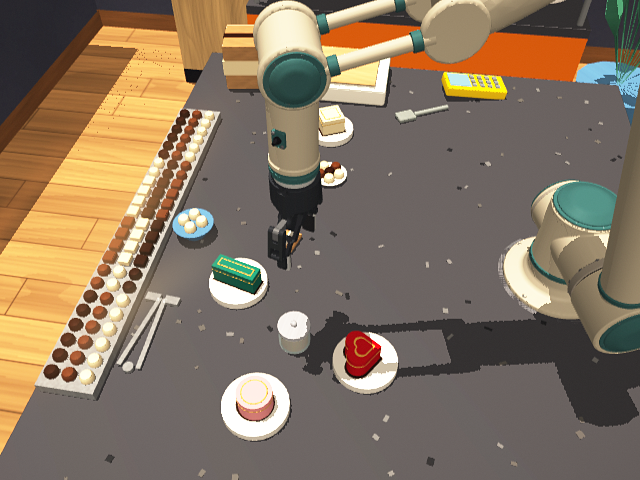

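All four tins stand on their matching discs: square about (333,118), bar (238,272), heart (362,352), round (255,397). Each is within about 3 mm and a few degrees of its inlay (the low scene-camera fit on the heart comes from the arm blocking the view), and the arm is clear.

```bash
python3 -c "
from station import robot
print(robot.sign_off())"
```

```text
the job is handed in; nothing more can be done
None
```

All four tins are standing upright, released, on their matching discs. The last camera fits put each within about 3 mm and 5° of its inlay, and the job was handed in at about 29 s; the sign-off returned no verdict.

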